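Tighten a castle nut to the next slot and lock it with its pin

ROBOT

A 6-joint arm with a two-finger parallel gripper is mounted at the origin on a cart in front of the work surface, level with it; the furniture and walls round the work are solid. World frame = base frame: x ahead of the robot, y to its left, z up, the work surface at z = 0. Lengths are in m, angles in degrees, forces in N, time in s.
With the tool pointing down it reaches from about 0.35 to 0.85 m from the base axis. Payload 8.1 kg.
Tool frame: the origin (TCP) lies at the very end of the fingers, on their centre line; the grasp point (between the pads) lies 19 mm behind it; x points along the fingers, y is the direction in which the jaws open and shut, and the axes are right-handed (so a half turn about x gives the same grasp; the last joint's range is limited). The gripper opens to 93 mm and grips with 3 to 60 N. Pads are 15 mm wide; open, the fingers measure 128 mm over their backs; the gripper's body (75 mm by 188 mm) begins 65 mm behind the grasp point.
Start: joints at [62.601, 7.471, 85.268, -0, 87.261, -4.893], TCP at [0.23, 0.554, 0.219] pointing down, gripper open.
Joint ranges: [-169.43, 169.43], [-51.17, 129.36], [1.28, 143.12], [-76.62, 256.62], [0, 156.53], [-152.29, 152.29]. Speed limits (degrees/s): [136.94, 136.94, 159.86, 180, 180, 180].

INTERFACE

Orientations are given as [roll, pitch, yaw] about the fixed x, y, z axes, in that order (R = Rz(yaw) Ry(pitch) Rx(roll)).
In Python, from rig import monitor, viewer, ctrl gives the robot as it stands.
- The arm moves only by the shell command python3 -m crank 'ROWS' [FORCE]. ROWS is JSON, a list of rows, each a list of 7 numbers: the shift along the world's x, y, z in mm, then the turn, a rotation vector about the world's x, y, z in degrees, then the closure, from -1 (fully open) to 1 (shut). In form: [[x, y, z, wx, wy, wz, grip], ...]. A call has 1 to 12 rows; each row is the pose to reach, as a shift and turn from the pose commanded when the call began; what a row does not reach only later rows make up. A row lasts 1/10 s, in which the tool goes at most 50 mm and 8.59 degrees, less where a joint would pass 70% of its speed; a pose out of reach is approached as far as the arm can. A call with a gripper value outside its range is refused whole. The fingers move at their own pace and stop on an object; FORCE is the grip in N (left out, the last holds). Time passes only in rows, so rows that repeat a pose let the fingers close. It gives the time, the measured TCP pose, the force and the opening at its end, in the units of the state.
- monitor.state(): the state, without advancing time (a new reading comes with each control period).
- viewer.get_image(name): name is "scene" or "top"; returns (picture, depth): 384x512x3 uint8, red, green, blue; 384x512 float32, m along the optical axis (not along the pixel's ray), 0 where there is no reading.
- viewer.camera_model(name): a dict with "vertical_fov" (degrees; the focal length in pixels is half the picture's height over the tangent of half this angle, whatever the lens; pixels are square), "cx", "cy" (the principal point, pixels), "pose" (4x4, takes a point from camera to world coordinates). Camera axes: x right, y down, z forward; pixel columns grow to the right and rows downward; lengths in m; the calibration is good to about 2 mm. A picture is of the moment at which its call begins. camera_model takes no time and is no camera call.
- ctrl.sign_off(): hands the job in, once; it reports no verdict.
The state is a dict: "t": time; "joints": joint angles; "qd": joint speeds; "joint_efforts": joint torques, N m; "tcp_pos": TCP position; "tcp_rot": TCP orientation; "ft_force": force on the tool from outside, world axes, zero at the start; "torque": the same for the moment, N m; "width": finger opening in m.
Only numpy, scipy, OpenCV 4.12 (cv2) and the standard library are available. Lean on these libraries where they do the work, as an engineer would, in place of code of your own. Each camera call takes 0.05 s, during which the arm holds its last target.

TASK

Tighten the castle nut on the wheel's axle clockwise until it bites and turning gets clearly stiffer, then carry on just as far as the next position where a pair of its slots lines up with the cross hole in the axle, no further and without leaving it backed off. Then push the lock pin through slot, axle and opposite slot until its collar is up against the nut, without forcing it, let go, and leave the things lying around alone.

Things in the scene. Friction and masses are not known exactly. Their poses are not given: they have to be found in the camera images.
- axle: upright stub axle of 24 mm diameter on a grey mounting plate (190 x 124 x 10 mm), both fixed to the bench. Origin: centre of the plate's underside, on the axle's axis; z up, y along the cross hole. The axle's top is 105.5 mm above the origin.
- cross_hole (a point): centre of the cross hole that runs right through the axle along the axle's y axis, 8 mm wide and 8 mm high, 91 mm above the bench; same axes as axle.
- nut: steel castle nut, 40 mm across flats, hexagon 21.5 mm high; right-hand thread, 3 mm pitch: clockwise from above tightens. Origin: on its axis at its underside, about 64 mm above the bench; z up, x normal to a flat. Starts loose, run down by hand, 0.4 to 2.1 rad short of biting (this cannot be seen). Loose it turns with 0.15 N m; once it bites it takes about 0.6 N m and stays where it is left.
- nut_crown (a point): on the nut's axis, 27.5 mm above its underside, in the middle of its crown; axes as nut. The crown: round, 38 mm in diameter, 12 mm high, six slots 8.5 mm wide, open at the top, one over each flat (the x axis points through one), so three opposite pairs. A pair is in line with the hole 0.2 to 0.9 rad past biting; the slot position before that is loose, the one after it over-tight.
- washer: flat steel washer between the wheel's hub and the nut, 45 mm in diameter, 3.5 mm thick; origin at the centre of its underside, 60 mm above the bench. From the point of biting on, the nut presses it down by 0.48 mm per radian turned. The wheel below (tyre 144 mm in diameter, its top 56 mm above the bench, the hub's top 60 mm) does not move.
- pin: loose steel lock pin, 45 g, lying on the bench to the left of the wheel, tip roughly towards -y. Round shank 6 mm in diameter, 47 mm from collar to tapered tip. x runs along the shank to the tip. Origin: on the shank's axis, 20 mm ahead of the collar's face (the point that comes to the middle of the axle when home), 5 mm above the bench; the tip is at x = +27 mm, the collar's face at -20 mm.
- pin_head (a point): middle of the pin's flat eye-shaped head (hole at its rounded end), at x = -37 mm on the pin; axes as pin. The head is 28 mm long (along x), 20 mm wide (along y) and 10 mm thick (lying flat); between it and the shank is a collar 10 mm in diameter and 3 mm thick.
- side_cutters: side cutters lying on the bench, 55 x 94 x 12 mm; leave alone.
- white_tape: roll of white tape lying flat, 70 mm in diameter, 18 mm high; leave alone.
- blue_tape: roll of blue tape lying flat, 100 mm in diameter, 24 mm high; leave alone.
- driver: small screwdriver lying on the bench, 122 mm long; leave alone.

How it is judged:
By the outcome, as a careful person would: the job done as asked, in the order asked, and still so for the second after the job is handed in, with the robot touching nothing.
It also fails if it takes over 72 s, if anything falls off the work surface, if the arm or the gripper's body presses on something with over 40 N, if the wrist force passes 120 N, or if a joint passes its speed limit or range.

## Working session

There is one attempt and no reset: what is moved stays moved. The work goes in short steps, Python scripts to look and compute and a shell command to move; the robot and the scene stay as the last step left them, time stands still between calls to the robot, and variables do not carry over. Pictures are saved under pics/ and viewed, and the job is handed in when it is done.

```bash
ls; mkdir -p pics; cat > h.py <<'E'
import numpy as np, cv2
from rig import monitor, viewer, ctrl
def cam(name):
    m=viewer.camera_model(name); f=192/np.tan(np.radians(m['vertical_fov']/2))
    return f,m['cx'],m['cy'],np.array(m['pose'])
def ray(name,u,v,z):
    f,cx,cy,P=cam(name)
    d=P[:3,:3]@np.array([(u-cx)/f,(v-cy)/f,1]); o=P[:3,3]
    return o+d*(z-o[2])/d[2]
def proj(name,p):
    f,cx,cy,P=cam(name)
    q=P[:3,:3].T@(np.asarray(p,float)-P[:3,3]); return np.array([cx+f*q[0]/q[2],cy+f*q[1]/q[2]])
E
python3 - <<'E'
from h import *
for n in ['scene','top']:
    i,d=viewer.get_image(n); cv2.imwrite(f'pics/{n}0.png',i[:,:,::-1]); np.save(f'{n}_d.npy',d)
    print(viewer.camera_model(n))
print(monitor.state())
E
```

```text
pics
{'vertical_fov': 45.14887203806508, 'cx': 254.14438191546543, 'cy': 196.13280182800463, 'pose': array([[-0.76103687, -0.26215012,  0.59338031, -0.01968737],
       [-0.64865751,  0.29603644, -0.70114611,  0.82656773],
       [ 0.00814334, -0.91849863, -0.39534029,  0.43331738],
       [ 0.        ,  0.        ,  0.        ,  1.        ]])}
{'vertical_fov': 54.61052137471554, 'cx': 255.83744441522757, 'cy': 194.47720428913337, 'pose': array([[-1.89940388e-05, -9.98589406e-01,  5.30961159e-02,
         4.50724092e-01],
       [-9.99994650e-01, -1.54713444e-04, -3.26745451e-03,
         1.94069372e-01],
       [ 3.27106014e-03, -5.30958939e-02, -9.98584061e-01,
         9.22499561e-01],
       [ 0.00000000e+00,  0.00000000e+00,  0.00000000e+00,
         1.00000000e+00]])}
{'t': 0.1, 'joints': array([ 6.26025264e+01,  7.51094145e+00,  8.53248759e+01, -1.04593640e-03,
        8.72618353e+01, -4.89223009e+00]), 'qd': array([-0.00249497, -0.18632493, -0.15292295, -0.0336723 , -0.01263053,
       -0.07380984]), 'joint_efforts': array([ 1.19013552e-03, -5.61346149e+01, -4.93093336e+01,  7.70557229e-02,
        2.92443938e-02, -9.17889543e-05]), 'tcp_pos': array([0.22939297, 0.5538422 , 0.21767308]), 'tcp_rot': array([ -94.27932188,   89.90234178, -116.78451452]), 'ft_force': array([-1.2463022 , -1.2104883 , -0.74903191]), 'torque': array([ 0.00845436,  0.02568977, -0.01563524]), 'width': 0.09270945741050628}
```

View pics/scene0.png

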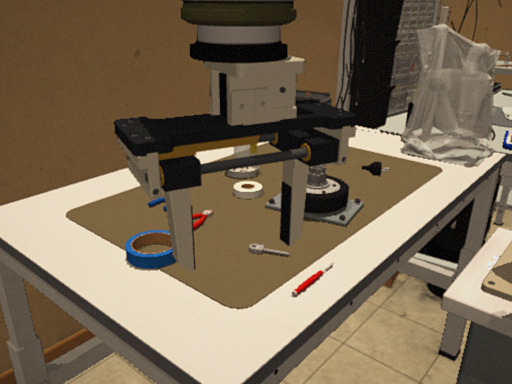

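View pics/top0.png

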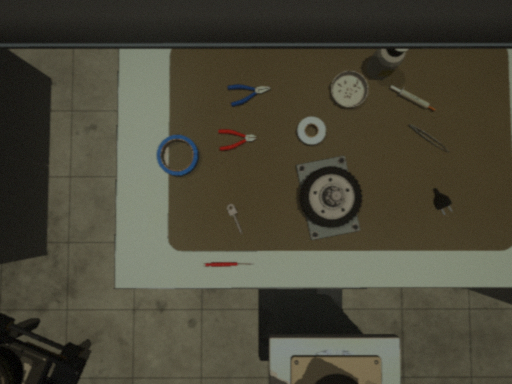

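The top view shows the wheel and nut at about (332,196), the plate tilted slightly around it, and the pin at about (232,213) with its tip down the image (−x/−y side). The scene view is partly blocked by the fingers, but the nut shows at about (317,175) and the pin at about (268,250).

```bash
python3 - <<'E'
import cv2,numpy as np
t=cv2.imread('pics/top0.png'); s=cv2.imread('pics/scene0.png')
def g(c): 
    return np.clip(c.astype(float)*1.8,0,255).astype(np.uint8)
a=cv2.resize(g(t[150:245,285:380]),(600,600),interpolation=cv2.INTER_CUBIC)
b=cv2.resize(g(t[195:245,215:255]),(480,600),interpolation=cv2.INTER_CUBIC)
cv2.imwrite('pics/t_wheel.png',a); cv2.imwrite('pics/t_pin.png',b)
c=cv2.resize(s[150:230,265:365],(800,600),interpolation=cv2.INTER_CUBIC)[:600]
cv2.imwrite('pics/s_wheel.png',c)
d=cv2.resize(s[235:265,240:295],(800,436),interpolation=cv2.INTER_CUBIC); cv2.imwrite('pics/s_pin.png',d)
E
```

```text
(no output)
```

View pics/t_wheel.png

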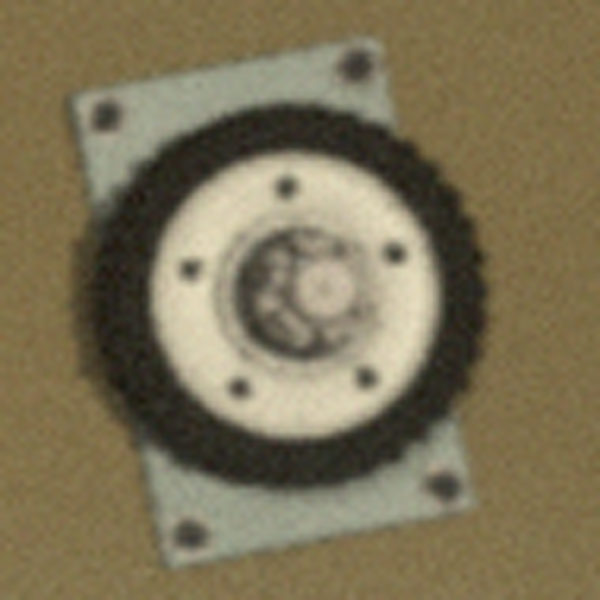

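View pics/t_pin.png

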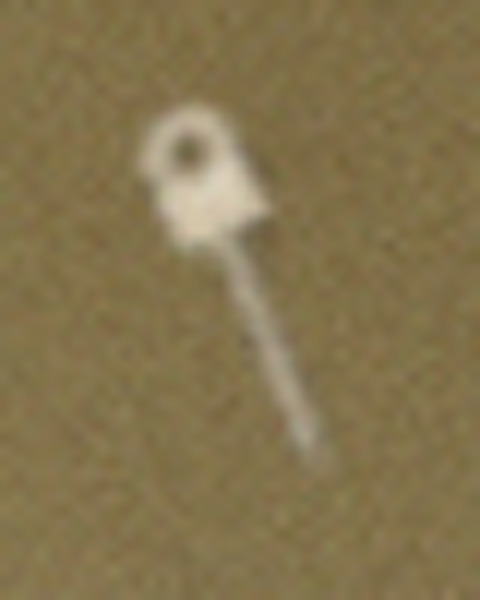

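View pics/s_wheel.png

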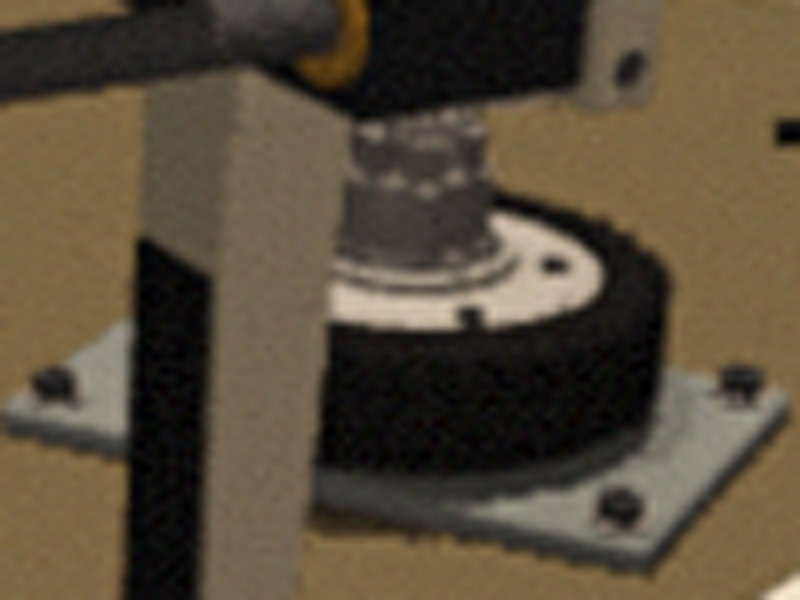

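View pics/s_pin.png

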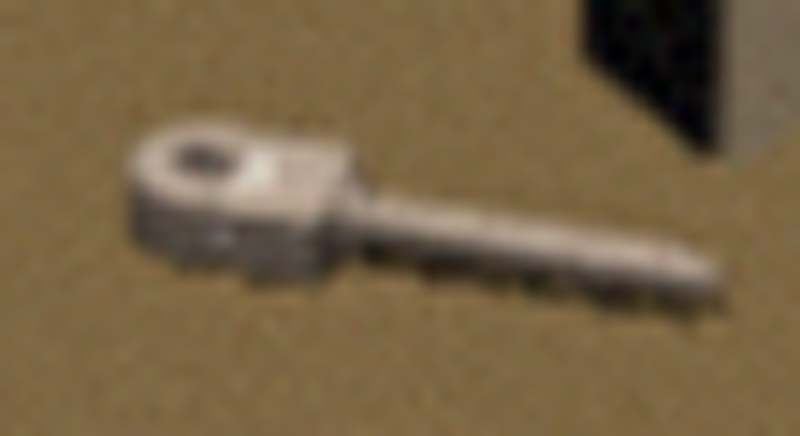

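```bash
python3 - <<'E'
from h import *
t=cv2.imread('pics/top0.png').astype(float); s=cv2.imread('pics/scene0.png').astype(float)
g=t.mean(2)
def blob(u,v,r=3):
    w=g[v-r:v+r+1,u-r:u+r+1]; bg=np.percentile(w,70); q=np.clip(bg-w-8,0,None)
    yy,xx=np.mgrid[v-r:v+r+1,u-r:u+r+1]; return (q*xx).sum()/q.sum(),(q*yy).sum()/q.sum()
B=[]
for x,y in [(107,115),(355,65),(190,533),(443,485)]:
    u,v=285+x/600*95-.5,150+y/600*95-.5
    b=blob(int(round(u)),int(round(v))); p=ray('top',*b,0.014); B.append(p); print(b,p)
B=np.array(B); print('centre',B.mean(0)); 
ax=B[0]+B[1]-B[2]-B[3]; ay=B[0]+B[2]-B[1]-B[3]
print('yaw',np.degrees(np.arctan2(ax[1],ax[0])),np.degrees(np.arctan2(-ay[0],ay[1])))
# axle top
for x,y in [(325,290)]: print('axletop',ray('top',285+x/600*95-.5,150+y/600*95-.5,.1055))
# rim/wheel white disc
m=((g>110)).astype(np.uint8); 
# pin in top: bright relative to mat
hsv=cv2.cvtColor(t.astype(np.uint8),cv2.COLOR_BGR2HSV)
sub=hsv[195:245,215:255]; 
sat=sub[:,:,1]; print(np.median(sat),sat.min())
# pin top-view points from crop
for n,(x,y),z in [('eye',(190,150),.01),('headfront',(224,228),.01),('shank1',(240,275),.005),('tip',(320,462),.005)]:
    print('top',n,ray('top',215+x/12-.5,195+y/12-.5,z))
k=800/55
for n,(x,y),z in [('eye',(207,158),.01),('collar',(350,210),.005),('tip',(715,278),.005)]:
    print('scene',n,ray('scene',240+x/k-.5,235+y/k-.5,z))
E
```

```text
(np.float64(301.3520283147291), np.float64(168.02368635992374)) [0.56412346 0.07928658 0.014     ]
(np.float64(341.0711273006135), np.float64(160.02664877300614)) [ 0.58393866 -0.01860019  0.014     ]
(np.float64(314.6215259570006), np.float64(234.3023072889355)) [0.40199457 0.04803698 0.014     ]
(np.float64(354.8724529475813), np.float64(226.60631513454663)) [ 0.42065224 -0.05027052  0.014     ]
centre [0.49267723 0.01461321 0.014     ]
yaw 10.943253150766443 11.094680210852054
axletop [0.49212162 0.01503764 0.1055    ]
109.0 37
top eye [0.46848287 0.25362292 0.01      ]
top headfront [0.45256496 0.24662547 0.01      ]
top shank1 [0.44294491 0.24360049 0.005     ]
top tip [0.40473261 0.22711016 0.005     ]
scene eye [0.4661593 0.2524177 0.01     ]
scene collar [0.44947023 0.24383068 0.005     ]
scene tip [0.40428285 0.22683381 0.005     ]
```

```bash
cat >> h.py <<'E'
from scipy.spatial.transform import Rotation as Ro
def tool():
    s=monitor.state(); R=Ro.from_euler('xyz',s['tcp_rot'],degrees=True).as_matrix()
    return s,R
def rep():
    s,R=tool(); y=R[:,1]
    print('t',s['t'],'tcp mm',(s['tcp_pos']*1000).round(2),'x',R[:,0].round(4),'jawyaw',np.degrees(np.arctan2(y[1],y[0])).round(2),'j',s['joints'].round(1),'F',s['ft_force'].round(2),'T',s['torque'].round(3),'w',round(s['width']*1000,2))
E
python3 -c "
from h import *
rep()"
```

```text
t 0.1 tcp mm [229.39 553.84 217.67] x [-8.0e-04 -1.5e-03 -1.0e+00] jawyaw 67.49 j [62.6  7.5 85.3 -0.  87.3 -4.9] F [-1.25 -1.21 -0.75] T [ 0.008  0.026 -0.016] w 92.71
```

```bash
python3 -m crank '[[22,-45,0,0,0,5,-1],[44,-90,0,0,0,10,-1],[66,-135,0,0,0,15,-1],[88,-180,0,0,0,20,-1],[110,-225,0,0,0,25,-1],[132,-270,0,0,0,30,-1],[154,-315,0,0,0,35,-1],[176,-360,0,0,0,40,-1],[198,-405,0,0,0,45,-1],[220,-450,0,0,0,50,-1],[242,-495,0,0,0,55,-1],[262,-539,0,0,0,60,-1]]' 60
python3 - <<'E'
from h import *
rep()
i,d=viewer.get_image('scene'); i=i[:,:,::-1]; cv2.imwrite('pics/s1.png',i); np.save('s1d.npy',d)
cv2.imwrite('pics/s1c.png',cv2.resize(np.clip(i[160:205,285:345].astype(float)*1.5,0,255).astype(np.uint8),(800,600),interpolation=cv2.INTER_CUBIC))
rep()
E
```

```text
t: 1.3
tcp_pos: [0.492, 0.0132, 0.2184]
tcp_rot: [95.7, 90.0, 133.4]
ft_force: [0.7, 1.2, 0.5]
width: 0.0928
t 1.3 tcp mm [491.99  13.21 218.42] x [-1.e-04  1.e-04 -1.e+00] jawyaw 127.69 j [  -4.4   -9.4  102.     0.    87.4 -132.1] F [0.71 1.23 0.55] T [ 0.12  -0.004 -0.049] w 92.79
t 1.35 tcp mm [494.     6.8  218.23] x [ 0.001 -0.004 -1.   ] jawyaw 127.95 j [  -5.    -9.2  101.8   -0.2   87.3 -132.9] F [-2.17 -4.97 -0.24] T [-0.104  0.135  0.068] w 92.96
```

View pics/s1.png

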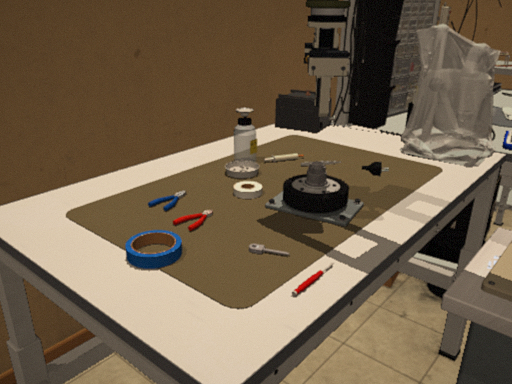

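View pics/s1c.png

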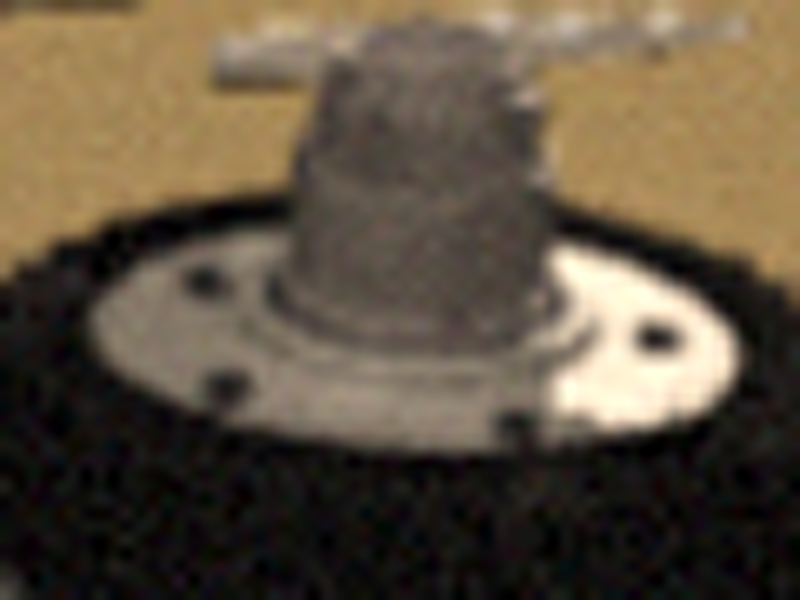

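```bash
python3 - <<'E'
from h import *
from scipy.ndimage import map_coordinates as mc
t=cv2.imread('pics/top0.png').astype(float).mean(2); d=np.load('top_d.npy')
f,cx,cy,P=cam('top')
def fit(img,z,r,c,wz=False):
    a=np.radians(np.arange(0,360,2)); 
    uv=np.array([proj('top',[c[0]+r*np.cos(x),c[1]+r*np.sin(x),z]) for x in a])
    v=mc(img,[uv[:,1],uv[:,0]],order=1)
    # remove low harmonics
    A=np.array([np.ones_like(a)]+[fn(k*a) for k in (1,2,3) for fn in (np.cos,np.sin)]).T
    v2=v-A@np.linalg.lstsq(A,v,rcond=None)[0]
    h=(v2*np.exp(-6j*a)).mean()
    return abs(h),np.degrees(np.angle(h))/-6%60,v2.std()
for r in (.013,.0145,.016,.0175):
    a=fit(t,.0975,r,(.4924,.0148)); b=fit(d,.0975,r,(.4924,.0148))
    print(r,np.round(a,3),np.round(b,5))
D=d[185:208,320:345]; print((922-1000*D).round(0).astype(int)[::2,::1])
s=cv2.imread('pics/s1.png').astype(float).mean(2)
print(s[181:185,304:330].mean(0).round(0)); print(s[170:173,304:330].mean(0).round(0))
E
```

```text
0.013 [ 1.145 15.009  3.827] [1.450000e-03 4.722078e+01 3.720000e-03]
0.0145 [ 2.045 13.705  6.576] [3.090000e-03 4.431285e+01 4.850000e-03]
0.016 [ 1.349 13.228  7.191] [3.660000e-03 4.455314e+01 5.570000e-03]
0.0175 [ 0.433 42.483  7.076] [4.260000e-03 4.528435e+01 7.010000e-03]
[[ 49  45  45  48  51  46  54  55  55  54  58  56  57  54  54  54  56  51
   47  46  46  47  46  48  46]
 [ 51  48  52  54  55  54  57  58  55  66  79  81  83  81  92  93  82  58
   56  56  47  48  46  49  47]
 [ 51  52  58  56  54  59  60  72  80  83  83  92  95  94  97  83  84  82
   87  96  94  80  49  50  48]
 [ 53  59  59  56  61  70  81  84  94  80  81  83  97  99 101 100 104 103
  103 100  94  93  95  50  47]
 [ 58  58  59  67  80  82  83  92  93  94  91 101 102 102 101 103 103 104
  102 102 103  86  82  57  50]
 [ 57  55  57  67  81  80  89  97  95  85  98 102 103 105 104 103 100 104
  101 103 103 102  82  80  52]
 [ 55  55  59  62  71  85  83  84  81  82  92 103 103 104 103 102 100 105
  103 105 103  97  94  97  54]
 [ 56  57  58  63  68  77  83  83  81  98  95  95 102 103 104 104 102 105
  103 102  83  90  95  84  51]
 [ 55  58  56  57  61  71  81  81  86  94  97  95  82  84  83  83  85  94
   96  83  84  87  58  58  51]
 [ 51  53  54  54  59  60  68  80  80  85  84  84  83  85  83  94  95  95
   95  87  59  58  58  49  49]
 [ 53  54  50  57  58  57  59  62  58  62  61  64  66  76  82  81  83  82
   57  59  59  51  50  50  50]
 [ 51  51  51  51  55  54  58  60  57  57  61  59  57  57  58  58  60  60
   55  50  52  49  51  50  51]]
[ 70.  51.  50.  56.  54.  57.  57.  58.  58.  59.  58.  59.  58.  55.
  49.  47.  50.  52.  51.  49.  55.  70.  70. 109. 141. 142.]
[88. 88. 77. 50. 52. 47. 48. 47. 44. 47. 48. 50. 54. 54. 52. 53. 50. 51.
 48. 46. 46. 68. 96. 89. 88. 87.]
```

```bash
python3 -m crank '[[0,0,-30,0,0,-8,-1],[0,0,-65,0,0,-16,-1],[0,0,-100,0,0,-23,-1],[0,0,-130,0,0,-23,-1],[0,0,-145,0,0,-23,-1],[0,0,-149,0,0,-23,-1],[0,0,-149,0,0,-23,-1]]' 60; python3 -c "
from h import *
rep()"
```

```text
t: 2.05
tcp_pos: [0.491, 0.0154, 0.0691]
tcp_rot: [160.2, 89.9, 174.7]
ft_force: [-0.2, 0.1, 0.3]
width: 0.0929
t 2.05 tcp mm [491.05  15.43  69.13] x [-1.5e-03  1.0e-04 -1.0e+00] jawyaw 104.49 j [  -4.2   -2.   111.3    0.    70.9 -108.7] F [-0.24  0.1   0.35] T [ 0.069  0.024 -0.031] w 92.93
```

```bash
python3 -m crank '[[0,0,-2,0,0,0,0],[0,0,-2,0,0,0,1],[0,0,-2,0,0,0,1],[0,0,-2,0,0,0,1],[0,0,-2,0,0,0,1],[0,0,-2,0,0,0,1],[0,0,-2,0,0,0,1],[0,0,-2,0,0,0,1]]' 12; python3 -c "
from h import *
rep()"
```

```text
t: 2.85
tcp_pos: [0.4918, 0.0147, 0.0678]
tcp_rot: [-83.8, 89.9, -69.3]
ft_force: [0.3, -4.7, 0.6]
width: 0.0408
t 2.85 tcp mm [491.84  14.72  67.79] x [ 4.e-04 -1.e-03 -1.e+00] jawyaw 104.49 j [-4.200e+00 -1.900e+00  1.113e+02 -1.000e-01  7.060e+01 -1.087e+02] F [ 0.31 -4.7   0.6 ] T [-0.589 -0.076 -0.08 ] w 40.77
```

```bash
python3 -m crank '[[0,0,0,0,0,0,1],[0,0,0,0,0,0,1],[0,0,0,0,0,0,1]]' 60; python3 -c "
from h import *
rep()"
```

```text
t: 3.15
tcp_pos: [0.4918, 0.0148, 0.0678]
tcp_rot: [-78.3, 89.9, -63.8]
ft_force: [0.0, -5.1, 0.7]
width: 0.0403
t 3.15 tcp mm [491.84  14.81  67.79] x [ 4.e-04 -8.e-04 -1.e+00] jawyaw 104.49 j [  -4.2   -1.9  111.3   -0.    70.6 -108.7] F [ 0.03 -5.09  0.66] T [-0.919 -0.064  0.03 ] w 40.32
```

```bash
python3 -m crank '[[0,0,0,0,0,-4,1],[0,0,0,0,0,-8,1],[0,0,0,0,0,-12,1],[0,0,0,0,0,-16,1],[0,0,0,0,0,-20,1]]'; python3 -c "
from h import *
rep()"
python3 -m crank '[[0,0,0,0,0,-4,1],[0,0,0,0,0,-8,1],[0,0,-0.2,0,0,-12,1],[0,0,-0.2,0,0,-16,1]]'; python3 -c "
from h import *
rep()"
python3 -m crank '[[0,0,0,0,0,-4,1],[0,0,0,0,0,-8,1],[0,0,-0.2,0,0,-12,1],[0,0,-0.2,0,0,-16,1]]'; python3 -c "
from h import *
rep()"
```

```text
t: 3.65
tcp_pos: [0.4918, 0.0147, 0.0677]
tcp_rot: [-62.8, 89.9, -68.4]
ft_force: [2.0, -5.7, -0.6]
width: 0.0404
t 3.65 tcp mm [491.84  14.71  67.65] x [ 4.e-04 -1.e-03 -1.e+00] jawyaw 84.33 j [-4.200e+00 -1.900e+00  1.113e+02 -1.000e-01  7.060e+01 -8.850e+01] F [ 2.01 -5.66 -0.59] T [-1.011 -0.222  0.098] w 40.41
t: 4.05
tcp_pos: [0.4919, 0.0146, 0.0676]
tcp_rot: [-45.6, 89.9, -67.3]
ft_force: [1.3, -7.0, 0.2]
width: 0.0402
t 4.05 tcp mm [491.88  14.64  67.55] x [ 5.0e-04 -1.1e-03 -1.0e+00] jawyaw 68.33 j [-4.200e+00 -1.900e+00  1.113e+02 -1.000e-01  7.060e+01 -7.250e+01] F [ 1.26 -7.04  0.16] T [-1.105 -0.165  0.129] w 40.2
t: 4.45
tcp_pos: [0.4919, 0.0146, 0.0674]
tcp_rot: [-34.4, 89.9, -72.1]
ft_force: [0.5, -5.6, 1.0]
width: 0.0406
t 4.45 tcp mm [491.86  14.58  67.37] x [ 4.0e-04 -1.2e-03 -1.0e+00] jawyaw 52.33 j [-4.200e+00 -1.900e+00  1.113e+02 -1.000e-01  7.050e+01 -5.650e+01] F [ 0.46 -5.6   0.98] T [-1.16  -0.1    0.125] w 40.56
```

```bash
for k in 1; do python3 -m crank '[[0,0,0,0,0,-4,1],[0,0,0,0,0,-8,1],[0,0,-0.2,0,0,-12,1],[0,0,-0.2,0,0,-16,1]]' >/dev/null; python3 -c "
from h import *
rep()"
python3 -m crank '[[0,0,0,0,0,-4,1],[0,0,0,0,0,-8,1],[0,0,-0.2,0,0,-12,1]]' >/dev/null; python3 -c "
from h import *
rep()"
done
```

```text
t 4.85 tcp mm [491.84  14.52  67.24] x [ 4.0e-04 -1.3e-03 -1.0e+00] jawyaw 36.33 j [-4.200e+00 -1.900e+00  1.113e+02 -1.000e-01  7.050e+01 -4.050e+01] F [-0.47 -5.74  0.48] T [-1.275 -0.034  0.146] w 40.27
t 5.15 tcp mm [491.83  14.45  67.08] x [ 3.0e-04 -1.6e-03 -1.0e+00] jawyaw 24.35 j [-4.200e+00 -1.900e+00  1.113e+02 -1.000e-01  7.050e+01 -2.850e+01] F [-0.79 -7.02  3.32] T [-1.316  0.169  0.593] w 40.73
```

```bash
python3 - <<'E'
from h import *
i=cv2.imread('pics/s1.png').astype(float); c=i[160:192,300:334]
c=(c-20)/(110-20)*255
cv2.imwrite('pics/s1d.png',cv2.resize(np.clip(c,0,255).astype(np.uint8),(612,576),interpolation=cv2.INTER_CUBIC))
for yaw in (104.5,164.5,101,191):
    a=np.radians(yaw); print(yaw,(proj('scene',[.4924+.015*np.cos(a),.0148+.015*np.sin(a),.091])-[299.5,159.5])*18)
E
```

```text
104.5 [247.74740982 201.53030296]
164.5 [371.41039533 199.43419821]
101 [240.56435288 200.25377897]
191 [404.58092267 185.2792891 ]
```

View pics/s1d.png

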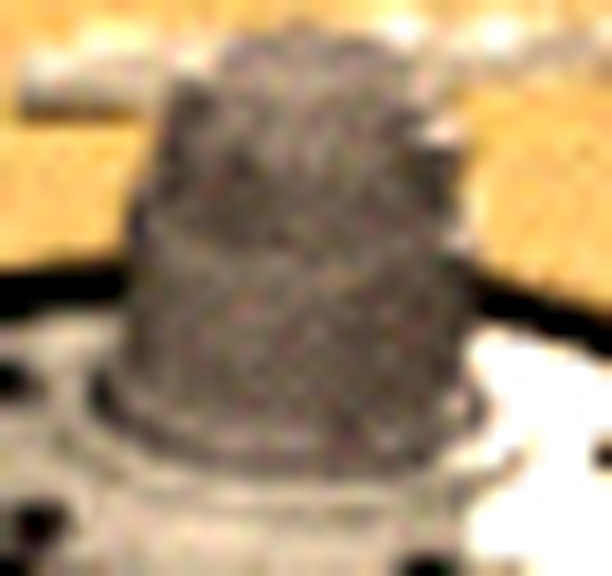

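The darkest slot in the crown is at about (245,190) in this crop, exactly where the hole's direction (yaw 101°) predicts. The torque rose from 0.15 to 0.59 N m between jaw yaw 36° and 24°, so the nut has bitten, and the next alignment is at jaw yaw −19°.

```bash
python3 -m crank '[[0,0,0,0,0,-3.5,1],[0,0,0,0,0,-7,1],[0,0,-0.1,0,0,-10.5,1],[0,0,-0.1,0,0,-14,1],[0,0,-0.2,0,0,-17.5,1],[0,0,-0.2,0,0,-21,1]]' >/dev/null; python3 -c "
from h import *
rep()"
python3 -m crank '[[0,0,0,0,0,-3.5,1],[0,0,0,0,0,-7,1],[0,0,-0.1,0,0,-10.5,1],[0,0,-0.1,0,0,-14,1],[0,0,-0.2,0,0,-17.5,1],[0,0,-0.2,0,0,-20,1],[0,0,-0.2,0,0,-20,1]]' >/dev/null; python3 -c "
from h import *
rep()"
```

```text
t 5.75 tcp mm [491.75  14.41  66.93] x [ 1.0e-04 -1.7e-03 -1.0e+00] jawyaw 3.39 j [-4.200e+00 -1.900e+00  1.113e+02 -1.000e-01  7.050e+01 -7.600e+00] F [-0.48 -7.58  3.91] T [-1.427  0.185  0.553] w 40.76
t 6.45 tcp mm [491.67  14.39  66.75] x [-0.     -0.0017 -1.    ] jawyaw -16.56 j [-4.200e+00 -1.800e+00  1.113e+02 -1.000e-01  7.050e+01  1.240e+01] F [-1.68 -7.23  3.29] T [-1.444  0.306  0.552] w 40.32
```

```bash
python3 -m crank '[[0,0,0,0,0,-1.5,1],[0,0,0,0,0,-2.5,1],[0,0,0,0,0,-2.5,1]]' >/dev/null; python3 -c "
from h import *
rep()"
python3 -m crank '[[0,0,0,0,0,0,0.7],[0,0,0,0,0,0,0.2],[0,0,0,0,0,0,-0.5],[0,0,0,0,0,0,-1],[0,0,0,0,0,0,-1]]' >/dev/null; python3 -c "
from h import *
rep()"
```

```text
t 6.75 tcp mm [491.65  14.39  66.72] x [-1.0e-04 -1.8e-03 -1.0e+00] jawyaw -19.0 j [-4.200e+00 -1.800e+00  1.113e+02 -1.000e-01  7.050e+01  1.480e+01] F [-1.75 -7.09  3.01] T [-1.447  0.358  0.514] w 40.24
t 7.25 tcp mm [491.44  15.77  66.22] x [-4.e-04  7.e-04 -1.e+00] jawyaw -19.0 j [ -4.2  -1.8 111.4   0.   70.5  14.8] F [0.13 0.24 1.09] T [-0.081  0.086  0.006] w 60.01
```

```bash
python3 -m crank '[[0,0,30,0,0,0,-1],[0,0,70,0,0,0,-1],[-5,40,110,0,0,-8,-1],[-10,80,110,0,0,-16,-1],[-15,120,110,0,0,-24,-1],[-20,160,110,0,0,-32,-1],[-25,200,110,0,0,-40,-1],[-29,236,110,0,0,-48.5,-1],[-29,236,110,0,0,-48.5,-1],[-29,236,110,0,0,-48.5,-1]]' >/dev/null
python3 - <<'E'
from h import *
from scipy.ndimage import map_coordinates as mc
rep()
D=[];T=[]
for k in range(3):
    i,d=viewer.get_image('top'); D.append(d);T.append(i[:,:,::-1])
cv2.imwrite('pics/t2.png',T[0]); T=np.mean(T,0).astype(np.uint8); d=np.median(D,0); np.save('t2d.npy',d)
i,_=viewer.get_image('scene'); i=i[:,:,::-1];cv2.imwrite('pics/s2.png',i)
cv2.imwrite('pics/t2c.png',cv2.resize(np.clip(T[180:212,316:348].astype(float)*2,0,255).astype(np.uint8),(576,576),interpolation=cv2.INTER_CUBIC))
cv2.imwrite('pics/s2c.png',cv2.resize(np.clip(i[160:192,300:334].astype(float)*1.5,0,255).astype(np.uint8),(612,576),interpolation=cv2.INTER_CUBIC))
g=T.mean(2)
def fit(img,z,r,c):
    a=np.radians(np.arange(0,360,2)); 
    uv=np.array([proj('top',[c[0]+r*np.cos(x),c[1]+r*np.sin(x),z]) for x in a])
    v=mc(img.astype(float),[uv[:,1],uv[:,0]],order=1)
    A=np.array([np.ones_like(a)]+[fn(k*a) for k in (1,2,3) for fn in (np.cos,np.sin)]).T
    v2=v-A@np.linalg.lstsq(A,v,rcond=None)[0]
    h=(v2*np.exp(-6j*a)).mean()
    return abs(h)*1000,np.degrees(np.angle(h))/-6%60
for c in ((.4924,.0148),(.4918,.0146)):
  for r in (.0145,.016,.0175): print(r,np.round(fit(d,.097,r,c),2),np.round(fit(g,.097,r,c),2))
E
```

```text
t 8.25 tcp mm [462.09 251.97 176.08] x [-7.e-04 -4.e-04 -1.e+00] jawyaw -67.26 j [ 23.   -2.6 100.1  -0.   82.5  90.3] F [ 0.24 -1.46 -0.02] T [-0.014  0.173  0.016] w 93.33
0.0145 [ 2.97 43.25] [2032.08   11.4 ]
0.016 [ 3.69 42.67] [1386.23    9.88]
0.0175 [ 4.37 42.69] [657.85  46.32]
0.0145 [ 2.57 42.31] [1802.7    11.92]
0.016 [ 3.6  42.43] [1404.28    9.03]
0.0175 [ 4.28 43.07] [587.77  50.44]
```

View pics/t2c.png

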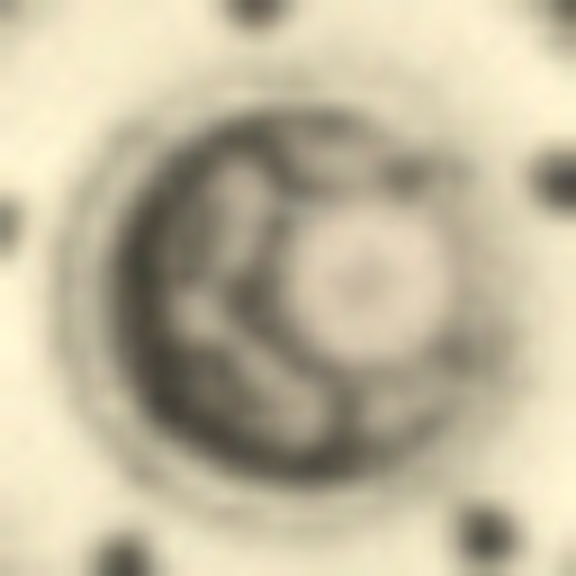

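View pics/s2c.png

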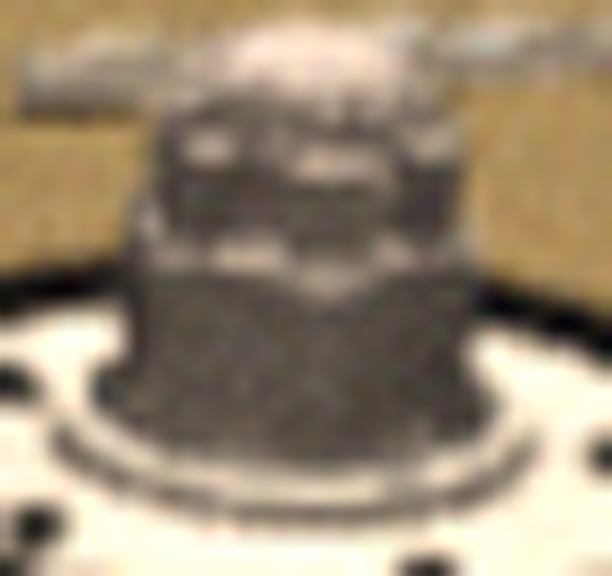

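View pics/s2.png

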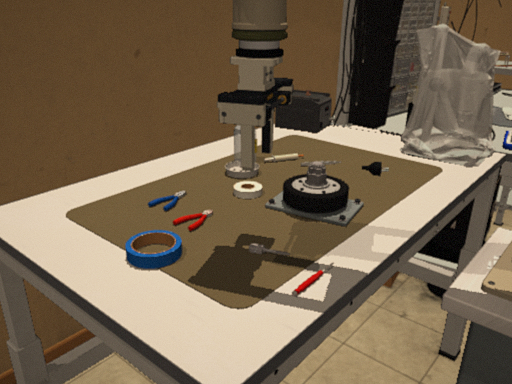

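The top view now shows the slots spread evenly around 43° mod 60, close to the hole's 41°. The scene view shows a dark slot at crop (245,190), on the hole side. The pin is unmoved at about (262,248).

```bash
python3 -m crank '[[0,0,-30,0,0,0,-1],[0,0,-70,0,0,0,-0.6],[0,0,-110,0,0,0,-0.3],[0,0,-135,0,0,0,-0.2],[0,0,-145,0,0,0,-0.2],[0,0,-145,0,0,0,-0.2]]' 10 >/dev/null
python3 - <<'E'
from h import *
rep()
i,_=viewer.get_image('scene'); i=i[:,:,::-1];cv2.imwrite('pics/s3.png',i[150:300,180:380])
i,_=viewer.get_image('top'); i=i[:,:,::-1];cv2.imwrite('pics/t3.png',np.clip(cv2.resize(i[170:260,190:280],(600,600))*1.5,0,255))
rep()
E
```

```text
t 9.05 tcp mm [461.79 250.11  30.2 ] x [-0.0026 -0.0012 -1.    ] jawyaw -67.54 j [ 22.8   6.4 107.2  -0.   66.7  90.4] F [-0.37  0.63 -0.53] T [-0.024  0.148 -0.011] w 58.31
t 9.15 tcp mm [463.82 251.32  32.92] x [ 1.7e-03  8.0e-04 -1.0e+00] jawyaw -67.53 j [ 22.9   6.2 107.    0.   66.7  90.4] F [ 0.43 -0.12  0.76] T [-0.008  0.088 -0.054] w 56.32[ WARN:0@2.883] global loadsave.cpp:1063 imwrite_ Unsupported depth image for selected encoder is fallbacked to CV_8U.
```

View pics/s3.png

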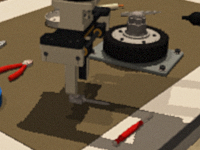

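View pics/t3.png

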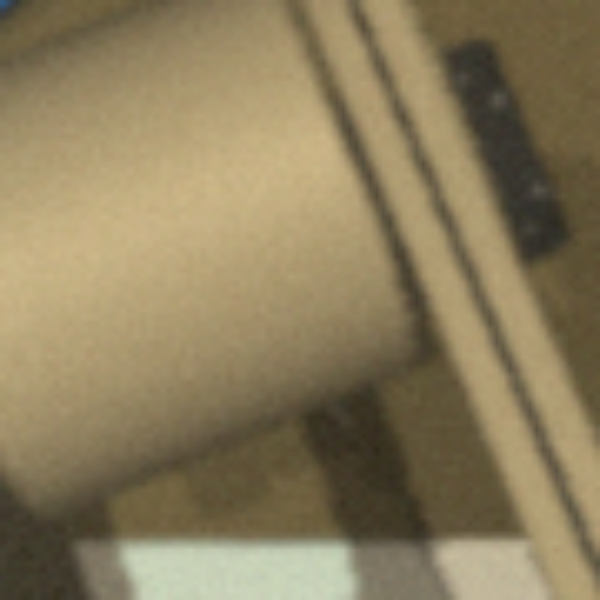

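```bash
python3 -m crank '[[0,0,-12,0,0,0,-0.2],[0,0,-22,0,0,0,-0.2],[0,0,-28,0,0,0,-0.2],[0,0,-28,0,0,0,-0.2],[0,0,-28,0,0,0,-0.2],[0,0,-28,0,0,0,-0.2]]' 10 >/dev/null
python3 - <<'E'
from h import *
rep()
E
```

```text
t 9.75 tcp mm [462.91 251.47   3.76] x [ 4.e-04  2.e-04 -1.e+00] jawyaw -67.5 j [ 22.9   8.7 107.7   0.   63.5  90.4] F [ 0.39 -0.77 -0.19] T [-0.033  0.105 -0.013] w 55.65
```

```bash
python3 -m crank '[[0,0,-2,0,0,0,0.2],[0,0,-2,0,0,0,0.4],[0,0,-2,0,0,0,1],[0,0,-2,0,0,0,1],[0,0,-2,0,0,0,1],[0,0,-2,0,0,0,1],[0,0,-2,0,0,0,1],[0,0,-2,0,0,0,1]]' 10 >/dev/null
python3 - <<'E'
from h import *
rep()
E
```

```text
t 10.55 tcp mm [462.68 251.34   1.49] x [ 1.e-04  0.e+00 -1.e+00] jawyaw -67.5 j [ 22.9   8.9 107.8   0.   63.3  90.4] F [0.34 0.51 0.03] T [-0.068  0.148  0.038] w 20.12
```

```bash
python3 -m crank '[[0,0,0,0,0,0,1],[0,0,0,0,0,0,1],[0,0,20,0,0,0,1],[0,0,50,0,0,0,1],[0,0,80,0,0,5,1],[0,0,95,0,0,12,1],[2,-20,100,0,0,19,1],[4,-40,100,0,0,26,1]]' 30 >/dev/null
python3 -c "
from h import *
rep()"
python3 -m crank '[[1,-20,0,0,0,7,1],[2,-40,0,0,0,14,1],[3,-60,0,0,0,21,1],[4,-75,0,0,0,28,1],[5,-90,0,0,0,35,1],[6,-103,0,0,0,42,1],[7,-103,0,0,0,49,1],[7,-103,0,0,0,52.5,1],[7,-103,0,0,0,52.5,1],[7,-103,0,0,0,52.5,1],[7,-103,0,0,0,52.5,1]]' >/dev/null
python3 -c "
from h import *
rep()
i,_=viewer.get_image('scene'); i=i[:,:,::-1];cv2.imwrite('pics/s4.png',cv2.resize(i[120:220,220:370],(750,500),interpolation=cv2.INTER_CUBIC))
i,_=viewer.get_image('top'); i=i[:,:,::-1];cv2.imwrite('pics/t4.png',np.clip(cv2.resize(i[140:240,270:370],(600,600))*1.5,0,255).astype(np.uint8))
rep()
"
```

```text
t 11.35 tcp mm [467.51 211.54 102.94] x [ 2.5e-03  8.0e-04 -1.0e+00] jawyaw -41.14 j [ 18.6  -1.2 106.6   0.   74.4  59.8] F [-0.36 -0.44 -1.23] T [-0.031  0.129 -0.033] w 19.69
t 12.45 tcp mm [473.57 108.41 101.38] x [-1.e-04  0.e+00 -1.e+00] jawyaw 10.91 j [  6.8  -5.3 110.7   0.   74.6  -4.1] F [-0.   -0.28 -0.93] T [-0.063  0.063 -0.003] w 19.88
t 12.55 tcp mm [473.58 108.43 101.4 ] x [-1.e-04 -0.e+00 -1.e+00] jawyaw 10.95 j [  6.8  -5.3 110.7  -0.   74.6  -4.1] F [-0.02  0.39 -0.16] T [-0.087  0.027 -0.005] w 19.59
```

View pics/s4.png

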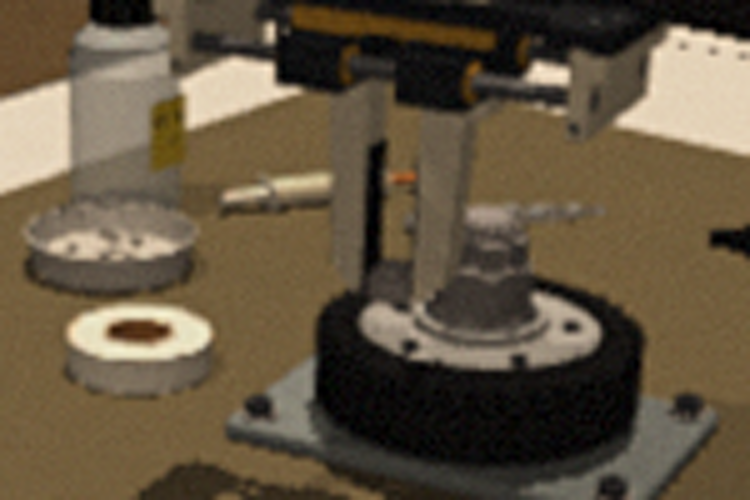

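View pics/t4.png

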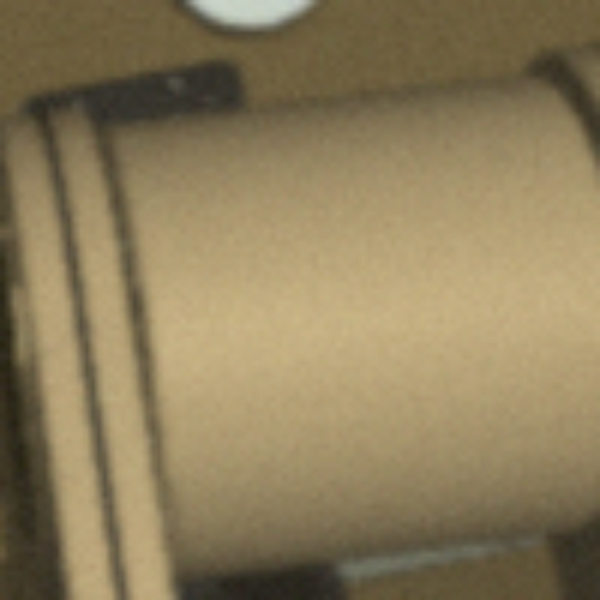

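```bash
python3 -m crank '[[0,0,-7,0,0,0,1],[0,0,-13.9,0,0,0,1],[0,0,-13.9,0,0,0,1],[0,0,-13.9,0,0,0,1],[1.1,-5.9,-13.9,0,0,0,1],[2.1,-10.8,-13.9,0,0,0,1],[2.1,-10.8,-13.9,0,0,0,1],[2.1,-10.8,-13.9,0,0,0,1]]' >/dev/null
python3 -c "
from h import *
rep()
i,_=viewer.get_image('scene'); i=i[:,:,::-1];cv2.imwrite('pics/s5.png',cv2.resize(i[150:200,270:350],(800,500),interpolation=cv2.INTER_CUBIC))
rep()
"
```

```text
t 13.35 tcp mm [475.95  97.25  87.72] x [ 3.e-04  1.e-04 -1.e+00] jawyaw 10.96 j [  5.5  -4.4 111.4   0.   73.   -5.5] F [-0.36 -0.69 -1.03] T [-0.03   0.033 -0.036] w 19.39
t 13.4 tcp mm [475.88  97.38  87.69] x [ 3.e-04  1.e-04 -1.e+00] jawyaw 10.97 j [  5.5  -4.4 111.4   0.   73.   -5.5] F [-0.75  0.11  0.54] T [-0.04   0.042  0.042] w 19.49
```

View pics/s5.png

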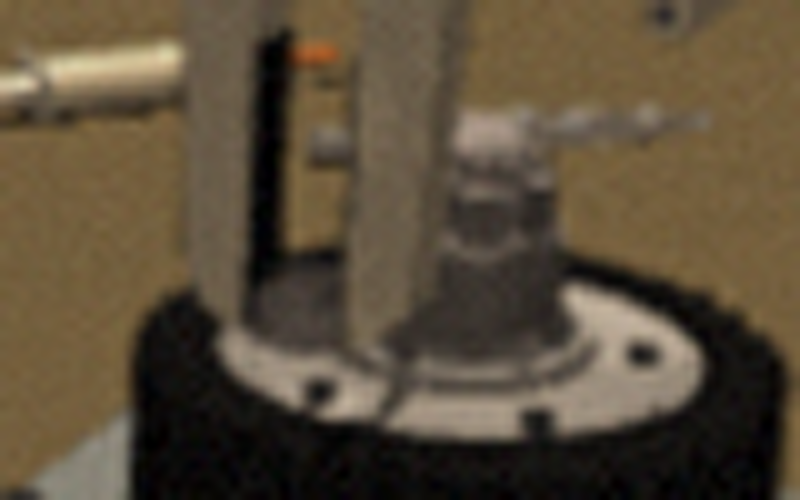

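```bash
python3 -m crank '[[0.4,-3,0,0,0,0,1],[1,-6,0,0,0,0,1],[1.6,-9,0,0,0,0,1],[1.6,-9,0,0,0,0,1]]' >/dev/null
python3 -c "
from h import *
rep()"
python3 -m crank '[[0.6,-3,0,0,0,0,1],[1.1,-6,0,0,0,0,1],[1.1,-6,0,0,0,0,1]]' >/dev/null
python3 -c "
from h import *
rep()"
```

```text
t 13.8 tcp mm [477.43  88.11  87.54] x [ 0.e+00 -1.e-04 -1.e+00] jawyaw 10.97 j [  4.4  -4.4 111.4  -0.   73.   -6.6] F [ 0.27 -0.06  0.  ] T [-0.049  0.005  0.028] w 19.67
t 14.1 tcp mm [478.52  82.16  87.52] x [ 0.e+00 -1.e-04 -1.e+00] jawyaw 10.98 j [  3.7  -4.4 111.4  -0.   72.9  -7.3] F [-0.4  -0.18 -0.69] T [-0.067  0.054 -0.005] w 19.77
```

```bash
python3 -m crank '[[0.6,-3,0,0,0,0,1],[1.2,-6,0,0,0,0,1],[1.7,-9,0,0,0,0,1],[2.3,-12,0,0,0,0,1],[2.3,-12,0,0,0,0,1]]' >/dev/null
python3 -c "
from h import *
rep()"
python3 -m crank '[[0.6,-3,0,0,0,0,1],[1.2,-6,0,0,0,0,1],[1.9,-10,0,0,0,0,1],[1.9,-10,0,0,0,0,1]]' >/dev/null
python3 -c "
from h import *
rep()
i,_=viewer.get_image('scene'); i=i[:,:,::-1];cv2.imwrite('pics/s6.png',cv2.resize(i[150:200,270:350],(800,500),interpolation=cv2.INTER_CUBIC))
rep()
"
```

```text
t 14.6 tcp mm [480.85  70.09  87.55] x [ 1.e-04 -1.e-04 -1.e+00] jawyaw 10.97 j [  2.3  -4.3 111.4  -0.   72.9  -8.7] F [-0.36  0.18 -1.17] T [-0.086  0.075 -0.025] w 19.66
t 15.0 tcp mm [482.78  60.02  87.59] x [ 1.e-04 -2.e-04 -1.e+00] jawyaw 10.97 j [  1.1  -4.2 111.3  -0.   72.9  -9.9] F [-0.31 -1.08 -0.66] T [-0.045  0.054 -0.005] w 19.58
t 15.05 tcp mm [482.71  60.26  87.58] x [ 0.  0. -1.] jawyaw 10.97 j [  1.1  -4.2 111.3   0.   72.9  -9.9] F [-0.12  0.35  0.15] T [ 0.007  0.085 -0.006] w 19.69
```

View pics/s6.png

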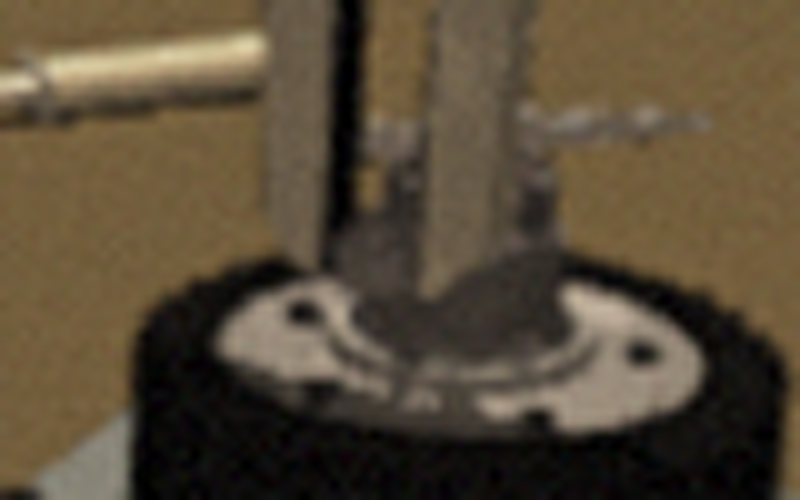

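```bash
python3 -m crank '[[0.5,-2.5,0,0,0,0,1],[1,-5,0,0,0,0,1],[1.4,-7.5,0,0,0,0,1],[1.4,-7.5,0,0,0,0,1]]' >/dev/null
python3 -c "
from h import *
rep()"
for k in 1; do python3 -m crank '[[0.1,-0.5,0,0,0,0,1],[0.2,-1,0,0,0,0,1],[0.2,-1,0,0,0,0,1]]' >/dev/null
python3 -c "
from h import *
rep()"
python3 -m crank '[[0.1,-0.5,0,0,0,0,1],[0.2,-1,0,0,0,0,1],[0.2,-1,0,0,0,0,1]]' >/dev/null
python3 -c "
from h import *
rep()"
done
```

```text
t 15.45 tcp mm [484.11  52.7   87.53] x [ 0.e+00 -1.e-04 -1.e+00] jawyaw 10.98 j [  0.2  -4.2 111.2  -0.   72.9 -10.8] F [ 0.29 -0.05  0.09] T [-0.068  0.062 -0.013] w 19.34
t 15.75 tcp mm [484.22  52.04  87.51] x [-0.  0. -1.] jawyaw 11.0 j [ 1.000e-01 -4.100e+00  1.112e+02  0.000e+00  7.290e+01 -1.090e+01] F [-0.35  0.15 -0.61] T [-0.063  0.058 -0.005] w 19.76
t 16.05 tcp mm [484.46  50.99  87.55] x [ 0. -0. -1.] jawyaw 10.99 j [ -0.   -4.1 111.2  -0.   72.9 -11. ] F [-0.04 -0.11 -0.25] T [-0.058  0.055  0.02 ] w 19.46
```

```bash
python3 -m crank '[[0.1,-0.4,0,0,0,0,1],[0.15,-0.8,0,0,0,0,1],[0.15,-0.8,0,0,0,0,1]]' >/dev/null
python3 -c "
from h import *
rep()"
python3 -m crank '[[0.1,-0.4,0,0,0,0,1],[0.15,-0.8,0,0,0,0,1],[0.15,-0.8,0,0,0,0,1]]' >/dev/null
python3 -c "
from h import *
rep()"
```

```text
t 16.35 tcp mm [484.57  50.17  87.52] x [-1.e-04 -0.e+00 -1.e+00] jawyaw 10.99 j [-1.000e-01 -4.100e+00  1.112e+02 -0.000e+00  7.290e+01 -1.110e+01] F [-1.25 -0.79 -1.08] T [-0.031  0.049  0.006] w 19.75
t 16.65 tcp mm [484.76  49.38  87.54] x [ 0. -0. -1.] jawyaw 10.99 j [ -0.2  -4.1 111.2  -0.   72.9 -11.2] F [0.22 0.15 0.06] T [-0.12   0.043 -0.002] w 19.95
```

D is now 35.5 mm with no contact yet; I'll continue in small steps.

```bash
python3 -m crank '[[0.1,-0.4,0,0,0,0,1],[0.15,-0.8,0,0,0,0,1],[0.15,-0.8,0,0,0,0,1]]' >/dev/null
python3 -c "
from h import *
rep()"
python3 -m crank '[[0.1,-0.4,0,0,0,0,1],[0.15,-0.8,0,0,0,0,1],[0.15,-0.8,0,0,0,0,1]]' >/dev/null
python3 -c "
from h import *
rep()
i,_=viewer.get_image('scene'); i=i[:,:,::-1];cv2.imwrite('pics/s7.png',cv2.resize(i[150:200,270:350],(800,500),interpolation=cv2.INTER_CUBIC))"
```

```text
t 16.95 tcp mm [484.88  48.65  87.53] x [-0.e+00  1.e-04 -1.e+00] jawyaw 10.99 j [ -0.3  -4.1 111.2   0.   72.9 -11.3] F [-0.31  0.63  0.04] T [-0.042  0.058 -0.019] w 19.34
t 17.25 tcp mm [485.02  48.13  87.57] x [-0.e+00  6.e-04 -1.e+00] jawyaw 11.0 j [ -0.4  -4.1 111.1   0.   72.9 -11.4] F [-0.09  3.87 -0.3 ] T [0.42  0.143 0.005] w 19.72
```

View pics/s7.png

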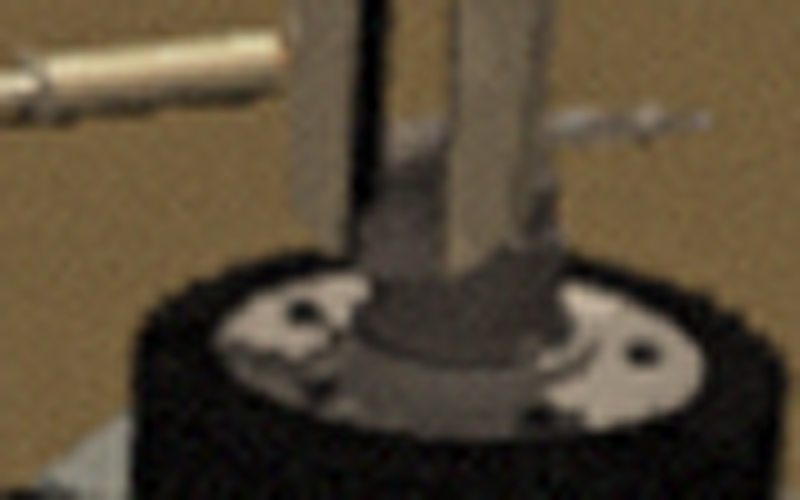

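```bash
python3 -m crank '[[0,0,0,0,0,0,1],[0,-0.1,-0.7,0,0,0,1],[0.05,-0.2,-1.2,0,0,0,1],[0.05,-0.2,-1.2,0,0,0,1]]' 4 >/dev/null
python3 -c "
from h import *
rep()"
```

```text
t 17.7 tcp mm [485.1   47.68  86.33] x [ 0.e+00  1.e-04 -1.e+00] jawyaw 11.0 j [ -0.4  -4.  111.2   0.   72.8 -11.4] F [-0.14  3.39  2.01] T [ 0.452  0.105 -0.015] w 19.58
```

```bash
python3 -m crank '[[0.05,-0.2,-0.6,0,0,0,1],[0.05,-0.2,-0.6,0,0,0,1]]' 4 >/dev/null
python3 -c "
from h import *
rep()"
python3 -m crank '[[0,0,0,0,0,0,0.5],[0,0,0,0,0,0,0.3],[0,0,0,0,0,0,0.2],[0,0,0,0,0,0,0.2]]' >/dev/null
python3 -c "
from h import *
rep()
i,_=viewer.get_image('scene'); i=i[:,:,::-1];cv2.imwrite('pics/s8.png',cv2.resize(i[150:200,270:350],(800,500),interpolation=cv2.INTER_CUBIC))"
```

```text
t 17.9 tcp mm [485.17  47.49  85.71] x [ 0.e+00  1.e-04 -1.e+00] jawyaw 11.0 j [ -0.4  -3.9 111.2   0.   72.7 -11.4] F [-0.62  2.98  1.95] T [0.495 0.171 0.014] w 19.78
t 18.3 tcp mm [485.14  47.22  85.68] x [-0.e+00 -3.e-04 -1.e+00] jawyaw 10.99 j [ -0.5  -3.9 111.2  -0.   72.7 -11.4] F [-0.11  0.03 -0.84] T [-0.008  0.097 -0.07 ] w 36.69
```

View pics/s8.png

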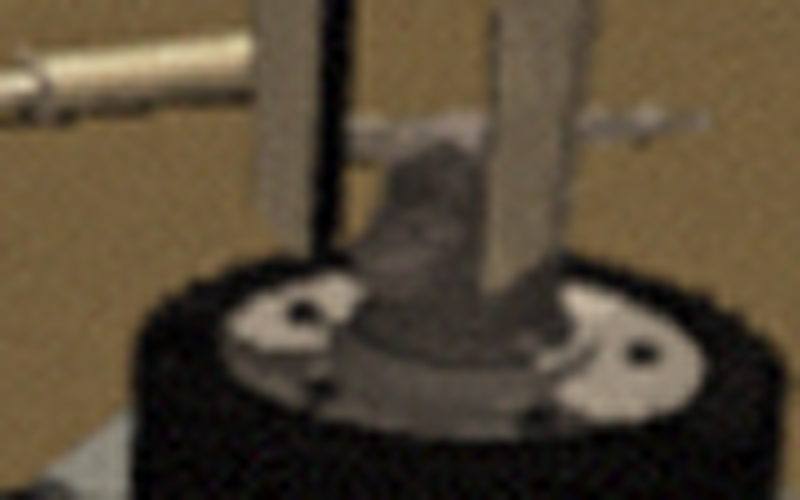

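```bash
python3 -m crank '[[0,0,5,0,0,0,0.1],[0,0,20,0,0,0,0],[0,0,50,0,0,0,0],[0,0,85,0,0,0,0],[0,0,120,0,0,0,0],[-20,40,120,0,0,0,0],[-40,80,120,0,0,0,0],[-60,125,120,0,0,0,0],[-80,170,120,0,0,0,0],[-100,210,120,0,0,0,0],[-100,210,120,0,0,0,0],[-100,210,120,0,0,0,0]]' >/dev/null
python3 - <<'E'
from h import *
rep()
i,d=viewer.get_image('scene'); i=i[:,:,::-1]; cv2.imwrite('pics/s9f.png',i);cv2.imwrite('pics/s9.png',cv2.resize(np.clip(i[150:200,280:350].astype(float)*1.4,0,255).astype(np.uint8),(798,570),interpolation=cv2.INTER_CUBIC))
i,d=viewer.get_image('top'); i=i[:,:,::-1];cv2.imwrite('pics/t9f.png',i);cv2.imwrite('pics/t9.png',np.clip(cv2.resize(i[175:220,305:350],(585,585),interpolation=cv2.INTER_CUBIC).astype(float)*1.8,0,255).astype(np.uint8))
E
```

```text
t 19.55 tcp mm [384.73 258.08 206.07] x [ 5.e-04 -3.e-04 -1.e+00] jawyaw 11.17 j [ 27.5 -13.9 107.1  -0.   86.7  16.4] F [ 0.49 -0.67  0.15] T [-0.062  0.049  0.03 ] w 46.33
```

View pics/s9.png

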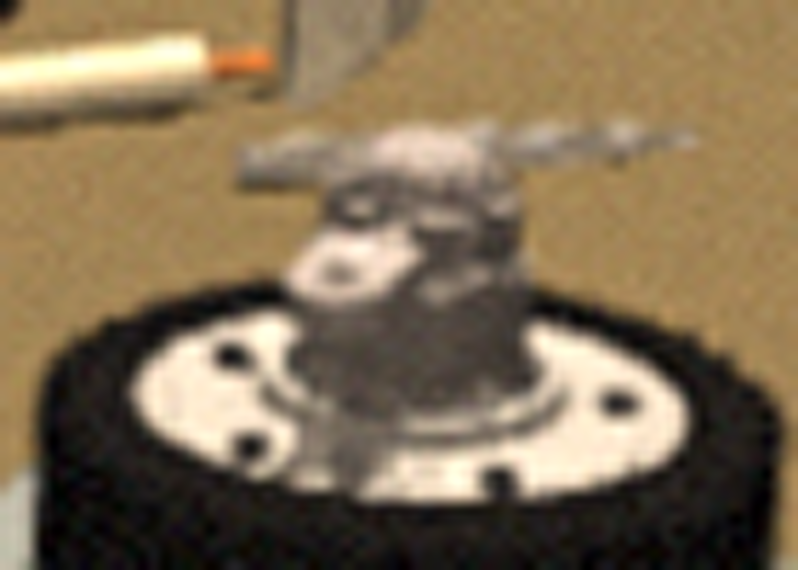

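View pics/t9.png

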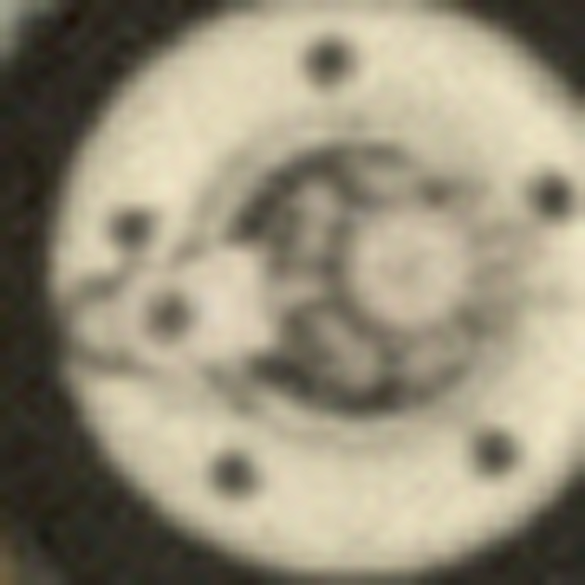

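View pics/s9f.png

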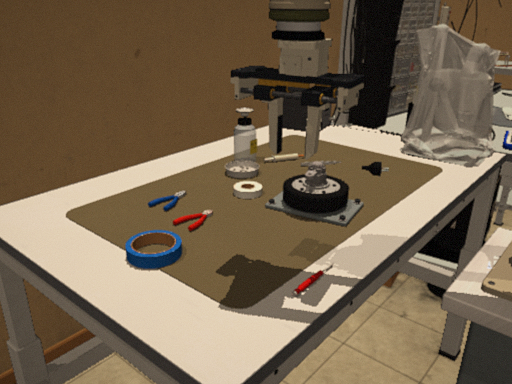

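```bash
python3 - <<'E'
from h import *
from scipy.ndimage import map_coordinates as mc
u=np.array([-np.sin(np.radians(11)),np.cos(np.radians(11))]); v=np.array([u[1],-u[0]])
c=np.array([.4922,.0148])
for n,(uu,vv),zs in (('top',(305+170/13-.5,175+315/13-.5),(.094,.091)),('scene',(280+340/11.4-.5,150+272/11.4-.5),(.094,.091))):
  for z in zs:
    p=ray(n,uu,vv,z)[:2]-c; print(n,z,'along',(p@u*1000).round(1),'lat',(p@v*1000).round(1))
# collar/head front edge top view
p=ray('top',305+265/13-.5,175+300/13-.5,.094)[:2]-c; print('headfront',p@u*1000,p@v*1000)
D=np.median([viewer.get_image('top')[1] for _ in range(3)],0)
a=np.radians(np.arange(0,360,2)); 
for r in (.0145,.016,.0175):
    uv=np.array([proj('top',[c[0]+r*np.cos(x),c[1]+r*np.sin(x),.097]) for x in a]); w=mc(D.astype(float),[uv[:,1],uv[:,0]],order=1)
    A=np.array([np.ones_like(a)]+[fn(k*a) for k in (1,2,3) for fn in (np.cos,np.sin)]).T
    w=w-A@np.linalg.lstsq(A,w,rcond=None)[0]; h=(w*np.exp(-6j*a)).mean(); print(r,abs(h)*1000,np.degrees(np.angle(h))/-6%60)
rep()
E
```

```text
top 0.094 along 39.4 lat 0.6
top 0.091 along 38.9 lat 0.7
scene 0.094 along 42.0 lat -3.0
scene 0.091 along 34.5 lat 0.1
headfront 22.91038928330066 0.04689504354647821
0.0145 2.1055319955976257 42.13032340667517
0.016 2.521876746507733 42.79791404044177
0.0175 2.5742274757291677 43.837094034132846
t 19.8 tcp mm [385.85 256.28 205.75] x [ 1.e-04 -2.e-04 -1.e+00] jawyaw 10.87 j [ 27.3 -13.9 107.2  -0.   86.7  16.4] F [0.02 1.13 0.34] T [-0.042  0.076 -0.032] w 46.38
```

```bash
python3 -c "
from h import *
print(ctrl.sign_off()); rep()"
```

```text
the job is handed in; nothing more can be done
None
the job is handed in; nothing more can be done
```

The castle nut is tight and lined up with the cross hole, and the lock pin is home. I handed the job in at about 20 s of the 72 s allowed.

- **Nut:** I turned it clockwise about 123.5°. The torque stayed at 0.10–0.15 N m while it was loose, then rose to about 0.55–0.59 N m between 68° and 80° of turning, so it had bitten. I carried on to the next slot position and stopped, about 43–55° past biting, with no backing off.
- **Pin:** It went in at 91 mm above the bench with no measurable resistance. At the end I felt a single contact of about 4 N, which was the collar meeting the nut. I then eased the grip, lowered the head slightly until it rested, and let go.
- **Last checks:** The top view puts the front of the pin's head 22.9 mm from the axle's axis, against 23 mm expected when home, and 0.05 mm off to the side. In the pictures the cutters, tapes and screwdriver look unmoved, and the arm was clear and touching nothing.

Two readings did not agree fully:
- **Slot direction:** The depth picture gives about 42–44° (mod 60), against 41° for the hole. That is 1–3° off, within the play of the 8.5 mm slot.
- **Pin's eye:** The scene view places it 34–42 mm from the axis, depending on the height assumed, so I relied on the top view there (39 mm).

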